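# Tip a nutmeg to the rim of the tilting spice tube

### The arm

A 6-joint arm with a two-finger parallel gripper is mounted at the origin on a cart in front of the work surface, level with it; the furniture and walls round the work are solid. World frame = base frame: x ahead of the robot, y to its left, z up, the work surface at z = 0. Lengths are in mm, angles in rad, forces in N, time in s.
With the tool pointing down it reaches from about 275 to 725 mm from the base axis. Payload 15.9 kg.
Tool frame: the origin (TCP) lies at the very end of the fingers, on their centre line; the grasp point (between the pads) lies 19 mm behind it; z points along the fingers, y is the line along which they close (so a half turn about z gives the same grasp; the last joint's range is limited). The gripper opens to 85 mm and grips with 20 to 120 N. Pads are 22 mm wide; open, the fingers measure 114 mm over their backs; the gripper's body (76 mm by 85 mm) begins 54 mm behind the grasp point. The pads swing forward as they close: fully open they stand 13 mm farther back than shut.
Start: joints at [1.256, 0.213, -0.034, 1.323, 0, 1.571], TCP at [154.807, 475.416, 231.306] pointing down, gripper open.
Joint ranges: [-2.98, 2.98], [-0.74, 1.72], [-1.14, 1.35], [-2.1, 2.04], [-1.57, 1.44], [-3.14, 3.14]. Speed limits (rad/s): [1.89, 1.89, 2.39, 2.57, 3.14, 3.14].

### API

Orientations are given as [roll, pitch, yaw] about the fixed x, y, z axes, in that order (R = Rz(yaw) Ry(pitch) Rx(roll)).
In Python, from cell import get_state, get_image, camera_info, job_done, look_for, mark_of gives the robot as it stands. The module is installed in compiled form; this text tells all that it offers.
- The arm moves only by the tool arm_command, never from a script. Its arguments are lists of equal length, an entry for each row: "offset": the shift along the tool's x, y, z in mm, a list of three; "roll": the turn about the tool's z in rad; "fingers": the gripper command: -1 is shut, 1 is fully open, values between are in proportion. A call has 1 to 8 rows; each row is the pose to reach, as a shift and turn from the pose commanded when the call began, along the tool's axes at that moment; what a row does not reach only later rows make up. A row lasts 1/8 s, in which the tool goes at most 62.5 mm and 10.7 degrees, less where a joint would pass 70% of its speed; a pose out of reach is approached as far as the arm can. A call with a gripper value outside its range is refused whole. The fingers move at their own pace and stop on an object; "grip_force" is the grip in N (left out, the last holds). Time passes only in rows, so rows that repeat a pose let the fingers close. It gives the time, the measured TCP pose, the force, the opening and the grip force at its end, in the units of the state.
- get_state(): the state, without advancing time (a new reading comes with each control period).
- get_image(name): name is "scene" or "top" or "wrist"; returns the picture (384x512x3 uint8, red, green, blue); there is no depth.
- camera_info(name): a dict with "K" (3x3 intrinsics, pixels), "R" (3x3) and "t" (3): a world point X has camera coordinates R X + t; the wrist camera has in their place "mount" (4x4, takes a point from camera to tool coordinates, whose origin is the TCP and whose axes are the flange's). Camera axes: x right, y down, z forward; pixel columns grow to the right and rows downward; lengths in mm; the calibration is good to about 2 mm. A picture is of the moment at which its call begins: read the wrist's pose just before it. camera_info takes no time and is no camera call.
- job_done(): hands the job in; it is judged then, once.
Trained networks look in the newest picture that a camera, given by its name, has taken for a name from the list of things; names that differ only in an ending like _2 or _b are one class to them, and where a whole thing is asked for, a point or a joint stands for the part that bears it (a point fixed in the world has none). Each returns a list of dicts, best first, with "conf" (0 to 1); they miss things now and then, are a little off and sometimes report something else, mostly with a low value. They report only what shows in the picture. A call takes as long as a camera call.
- look_for(name, camera): "bbox" ([centre column, centre row, width, height] in pixels, round what is visible of it).
- mark_of(name, camera): "pixel" ([column, row] in pixels: a listed point, or the origin of a listed thing).
The state is a dict: "clock": time; "joint_positions": joint angles; "joint_vel": joint speeds; "joint_efforts": joint torques, N m; "eef_pos": TCP position; "eef_rot": TCP orientation; "force": force on the tool from outside, world axes, zero at the start; "moment": the same for the moment, N m; "opening": opening from 0.0 (shut) to 1.0 (fully open); "gripper_force": force on a finger pad.
Only numpy, scipy, OpenCV 4.12 (cv2) and the standard library are available. Lean on these libraries where they do the work, as an engineer would, in place of code of your own. Each camera call takes 0.05 s, during which the arm holds its last target. There are 200 camera calls.

### The job

Two spice tubes hang in tilting stands on the worktop. Tip the long one, which holds two whole nutmegs, mouth downward until the front nutmeg has just rolled up against the rim of the mouth, ready to be picked, and stop there: tip it no further, let no nutmeg fall out, and leave the tube standing in that tilt by itself. Leave the short empty tube as it is.

Things in the scene. Friction and masses are not known exactly. Their poses are not given: they have to be found in the camera images.
- tube: long glass tube, 43 mm across, pivoted between wooden uprights (tops 129 mm high, 30 mm long). Origin: the pivot, on the tube's axis, 115 mm high; x along the tube, away from the mouth; z out of its upper side. Mouth (45 mm steel rim, 6 mm long, inner lip 5 mm high) at x -95 mm, tail at +33. Turns about y; mouth starts 32-49 deg over level, toward the robot. Stays at any angle, tips under 1-3 N
- nutmeg_front: the nutmeg nearer the mouth, a brown 24 mm ball, loose in the long tube (37 mm bore), at first near the closed low end; origin: its centre. It rolls to the mouth once that is a few degrees below level and rests on the lip with its centre at x = -79 mm in the tube's frame; tipped fast (over 0.1 rad/s past level) or over 30 degrees below level it may fall out
- nutmeg_back: the second nutmeg, the same, behind the first in the closed end of the long tube; origin: its centre. To tip the tube, press down from above with closed fingers on its upper side near the mouth
- short_tube_mouth (a point): centre of the mouth of the other, shorter tube (93 mm long, 43 mm across, mouth 60 mm before its pivot), empty, in a stand of the same kind to the left or right of the first; to be left as it is

How it is judged:
By the outcome, as a careful person would: the job done as asked, in the order asked, and still so for the second after the job is handed in, with the robot touching nothing.
It also fails if it takes over 45 s, if anything falls off the work surface, if the arm or the gripper's body presses on something with over 40 N, if the wrist force passes 120 N, or if a joint passes its speed limit or range.

## Working session

There is one attempt and no reset: what is moved stays moved. The work goes in short steps, Python scripts to look and compute and a tool call to move; the robot and the scene stay as the last step left them, time stands still between calls to the robot, and variables do not carry over. Pictures are saved under pics/ and viewed, at most 12 in all, crops included, and the job is handed in when it is done.

Besides the shell and the picture viewer there is one more tool, called after "Call:" by a JSON object that holds its "name" and its "arguments". arm_command: Moves the arm, as the interface text tells. Its arguments: {"type":"object","properties":{"offset":{"type":"array"},"roll":{"type":"array"},"fingers":{"type":"array"},"grip_force":{"type":"number"}},"required":["offset","roll","fingers"]}

```bash
mkdir -p pics; cat > h.py <<'E'
import numpy as np,cv2
from cell import *
from scipy.spatial.transform import Rotation as Ro
def cam(n):
    c=camera_info(n);K=np.array(c["K"],float)
    if n=="wrist":
        s=get_state();T=np.eye(4);T[:3,:3]=Ro.from_euler('xyz',s["eef_rot"]).as_matrix();T[:3,3]=s["eef_pos"]
        T=T@np.array(c["mount"]);R=T[:3,:3].T;return K,R,-R@T[:3,3]
    return K,np.array(c["R"],float),np.array(c["t"],float)
def ray(n,px,C=None):
    K,R,t=C or cam(n);d=R.T@np.linalg.solve(K,[*px,1]);return -R.T@t,d/np.linalg.norm(d)
def atz(n,px,z):
    o,d=ray(n,px);return o+d*(z-o[2])/d[2]
def proj(n,X):
    K,R,t=cam(n);p=K@(R@np.array(X,float)+t);return p[:2]/p[2]
def tri(rs):
    A=sum(np.eye(3)-np.outer(d,d) for o,d in rs);b=sum((np.eye(3)-np.outer(d,d))@o for o,d in rs);return np.linalg.solve(A,b)
E
python3 - <<'E'
from h import *
np.set_printoptions(precision=1,suppress=True)
ims=[]
for n in("scene","top"):
    im=get_image(n);ims.append(im)
    for t in("tube","nutmeg_front","nutmeg_back","short_tube_mouth"):
        print(n,t,[(np.round(m["pixel"],1),round(m["conf"],2)) for m in mark_of(t,n)[:3]],[(np.round(m["bbox"]),round(m["conf"],2)) for m in look_for(t,n)[:2]])
    K,R,t=cam(n);print(-R.T@t,R[2],K[0,0])
cv2.imwrite("pics/a.png",cv2.resize(np.vstack(ims)[:,:,::-1],None,fx=.78,fy=.78)) 
s=get_state();print(s["clock"],s["eef_pos"],s["eef_rot"],s["force"])
E
```

```text
scene tube [(array([334.9, 233.8]), 0.83)] [(array([335., 237.,  33.,  34.]), 0.83)]
scene nutmeg_front [(array([335.2, 237.2]), 0.55)] []
scene nutmeg_back [] [(array([335., 239.,  11.,  14.]), 0.58)]
scene short_tube_mouth [(array([221.5, 201.9]), 0.7)] [(array([227., 199.,  31.,  35.]), 0.93)]
[  87.7 -545.   810.9] [ 0.5  0.4 -0.8] 439.440663212658
top tube [(array([304.3, 194.9]), 0.56)] [(array([308., 204.,  42.,  55.]), 0.83)]
top nutmeg_front [] []
top nutmeg_back [] []
top short_tube_mouth [(array([209.1, 232.3]), 0.96)] [(array([204., 218.,  28.,  42.]), 0.58)]
[ 489.3 -258.8  980.9] [ 0.1 -0.  -1. ] 389.82896576472604
0.9 [154.8 475.4 231.3] [ 3.1 -0.   2.8] [ 0.2  0.2 -0.1]
```

View pics/a.png

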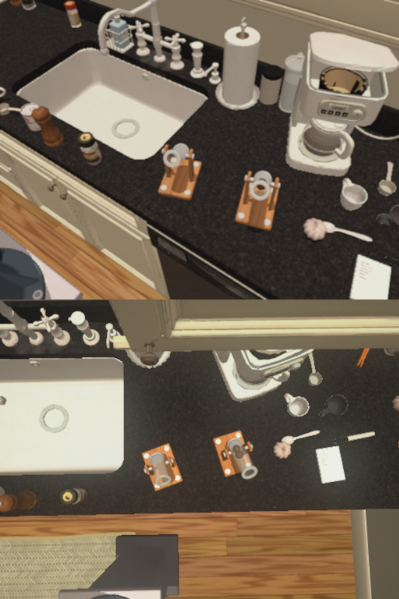

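Scene and top views: the long tube is on the right (scene ~335,235; top ~305,200) and the short one on the left (scene ~225,200; top ~205,225). Both mouths face the robot.

```bash
python3 - <<'E'
from h import *
np.set_printoptions(precision=1,suppress=True)
rs=[ray("scene",(334.9,233.8)),ray("top",(304.3,194.9))];print(tri(rs),[atz(n,p,115) for n,p in(("scene",(334.9,233.8)),("top",(304.3,194.9)))])
rs=[ray("scene",(221.5,201.9)),ray("top",(209.1,232.3))];print("short",tri(rs))
a=get_image("scene")[190:300,285:385];b=get_image("top")[150:260,260:360]
a=cv2.resize(a,None,fx=4,fy=4,interpolation=2);b=cv2.resize(b,None,fx=4,fy=4,interpolation=2)
cv2.imwrite("pics/b.png",np.hstack([a,b])[:,:,::-1])
E
```

```text
[ 565.4 -395.1  117. ] [array([ 567.3, -395.3,  115. ]), array([ 565.2, -394.8,  115. ])]
short [ 487.1 -186.5  156.1]
```

View pics/b.png

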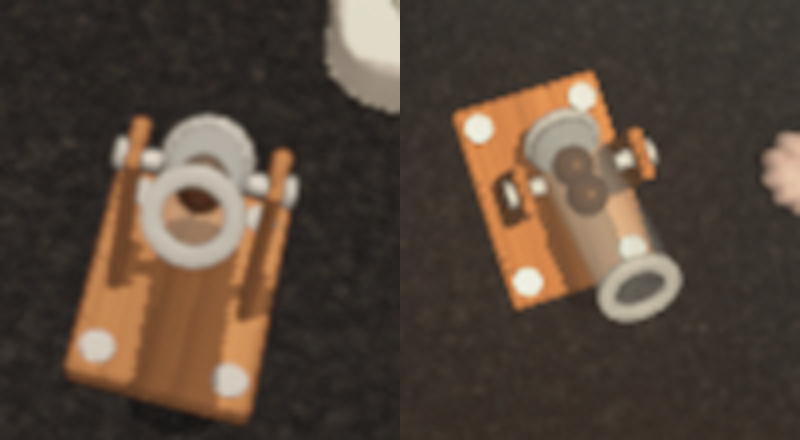

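Left, the scene crop: the rim is centred near full-image pixel (333,244). Right, the top crop: the rim is at about (320,222), with both nutmegs at the closed end and both uprights visible.

```bash
python3 - <<'E'
from h import *
np.set_printoptions(precision=1,suppress=True)
m=tri([ray("scene",(333.2,244.2)),ray("top",(320,221.7))]);P=np.array([565.5,-395.,115.])
v=m-P;yaw=np.arctan2(v[1],v[0]);print(m,v,np.linalg.norm(v),"heading",np.degrees(yaw),"elev",np.degrees(np.arctan2(v[2],np.hypot(*v[:2]))))
# stand base screws in top crop -> z~10
q=[atz("top",(260+a/4,150+b/4),12)[:2] for a,b in((79,128),(182,96),(128,281),(232,246))];print(np.array(q))
print(np.degrees(np.arctan2(*(q[2]-q[0])[::-1])),np.degrees(np.arctan2(*(q[3]-q[1])[::-1])))
s=get_state();print(s["eef_rot"],Ro.from_euler('xyz',s["eef_rot"]).as_matrix())
E
```

```text
[ 503.8 -415.9  176.7] [-61.7 -20.9  61.7] 89.71139897726599 heading -161.3323008074005 elev 43.43071190648219
[[ 607.8 -350.4]
 [ 626.9 -415.6]
 [ 511.6 -378.4]
 [ 532.1 -443.8]]
-163.7693513051366 -163.4113671130672
[3.1 0.  2.8] [[-1.   0.3  0. ]
 [ 0.3  1.   0. ]
 [-0.   0.  -1. ]]
```

```bash
python3 - <<'E'
from h import *
np.set_printoptions(precision=1,suppress=True)
s=get_state();R=Ro.from_euler('xyz',s["eef_rot"]).as_matrix()
print(s["eef_rot"],R.T@(np.array([535,-404,260])-s["eef_pos"]), (s["eef_rot"][2]-np.radians(16.4)))
E
```

```text
[3.1 0.  2.8] [-633.8 -718.5  -28.7] 2.54052845468454
```

Call:
{"name": "arm_command", "arguments": {"offset": [[-35,-40,-29],[-75,-85,-29],[-115,-130,-29],[-155,-176,-29],[-195,-221,-29],[-236,-267,-29],[-276,-313,-29],[-317,-359,-29]], "roll": [0.15,0.31,0.47,0.63,0.79,0.95,1.11,1.27], "fingers": [-1,-1,-1,-1,-1,-1,-1,-1]}}

```text
clock: 2.0
eef_pos: [339.5, 49.4, 260.6]
eef_rot: [3.141, -0.0, 1.568]
force: [1.1, 1.8, 0.4]
opening: 0.002
gripper_force: 0.0
```

```bash
python3 - <<'E'
from h import *
np.set_printoptions(precision=2,suppress=True)
s=get_state();R=Ro.from_euler('xyz',s["eef_rot"]).as_matrix()
print(s["eef_pos"],np.array(s["eef_rot"]),R.T@(np.array([535,-404,260])-s["eef_pos"]), (s["eef_rot"][2]-np.radians(16.4)),s["opening"])
E
```

```text
[339.53  49.45 260.59] [ 3.14 -0.    1.57] [-452.95  196.63    0.66] 1.282003334104949 0.0015605891828683956
```

Call:
{"name": "arm_command", "arguments": {"offset": [[-54,24,0],[-109,49,0],[-164,73,0],[-218,98,0],[-273,122,0],[-328,147,0],[-383,172,0],[-438,196,0]], "roll": [0.16,0.32,0.48,0.63,0.79,0.95,1.11,1.27], "fingers": [-1,-1,-1,-1,-1,-1,-1,-1]}}

```text
clock: 3.0
eef_pos: [536.7, -388.0, 260.3]
eef_rot: [3.141, -0.0, 0.299]
force: [1.6, 0.7, 1.8]
opening: 0.002
gripper_force: 0.0
```

Call:
{"name": "arm_command", "arguments": {"offset": [[0,0,20],[0,0,40]], "roll": [0,0], "fingers": [-1,-1]}}

```text
clock: 3.25
eef_pos: [536.5, -387.1, 218.8]
eef_rot: [-3.141, 0.0, 0.303]
force: [0.0, 0.7, -0.4]
opening: 0.0
gripper_force: 0.0
```

```bash
python3 - <<'E'
from h import *
np.set_printoptions(precision=2,suppress=True)
s=get_state();print(s["eef_pos"],np.array(s["eef_rot"]),s["force"],np.array(s["eef_pos"])-[565.5,-395,115])
a=get_image("scene")[150:300,250:400];b=get_image("wrist")
a=cv2.resize(a,(384,384),interpolation=2);b=b[:,64:448]
cv2.imwrite("pics/c.png",np.hstack([a,b])[:,:,::-1])
E
```

```text
[ 536.54 -387.11  218.76] [-3.14  0.    0.3 ] [ 0.    0.71 -0.4 ] [-28.96   7.89 103.76]
```

View pics/c.png

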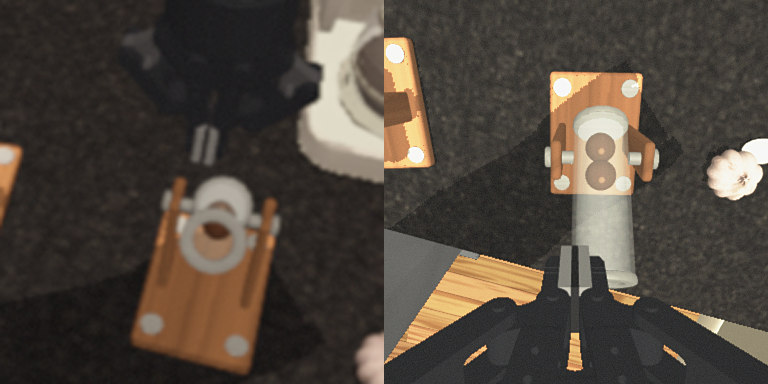

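Call:
{"name": "arm_command", "arguments": {"offset": [[-6,16,0],[-6,16,12],[-6,16,24],[-6,16,29],[-6,16,32],[-6,16,34],[-6,16,36],[-6,16,36]], "roll": [0,0,0,0,0,0,0,0], "fingers": [-1,-1,-1,-1,-1,-1,-1,-1]}}

```text
clock: 4.35
eef_pos: [535.2, -403.2, 184.3]
eef_rot: [3.142, 0.0, 0.304]
force: [-0.9, -0.1, 0.5]
opening: 0.001
gripper_force: 0.0
```

```bash
cat > st.py <<'E'
from h import *
import sys
np.set_printoptions(precision=2,suppress=True)
h=np.array([-.957,-.29]);P=np.array([565.5,-395])
def st(img=None):
    s=get_state();d=np.array(s["eef_pos"][:2])-P;print("t",s["clock"],"r",d@h,"lat",d@[-h[1],h[0]],"z",s["eef_pos"][2],"F",np.array(s["force"]))
    if img: cv2.imwrite("pics/"+img+".png",get_image("wrist")[:,:,::-1])
    for n in("nutmeg_front","tube","short_tube_mouth"):
        print(n,[(np.round(m["pixel"],1),round(m["conf"],2)) for m in mark_of(n,"wrist")[:2]] if img else 0)
st(*sys.argv[1:])
E
python3 st.py d
```

```text
t 4.35 r 31.328725617374435 lat -0.9741652301534302 z 184.3354805039746 F [-0.94 -0.12  0.48]
nutmeg_front []
tube [(array([260.2, 158.3]), 0.72)]
short_tube_mouth []
```

View pics/d.png

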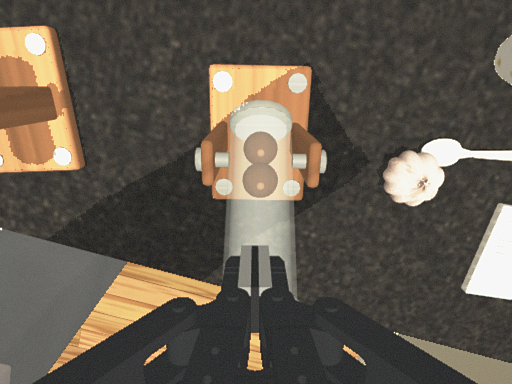

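Call:
{"name": "arm_command", "arguments": {"offset": [[-2,0,1],[-4,0,3],[-6,0,4],[-8,0,5],[-10,0,7],[-12,0,8],[-14,0,9],[-16,0,11]], "roll": [0,0,0,0,0,0,0,0], "fingers": [-1,-1,-1,-1,-1,-1,-1,-1]}}

```text
clock: 5.55
eef_pos: [519.9, -408.0, 173.3]
eef_rot: [3.142, -0.0, 0.304]
force: [0.8, 0.6, 0.5]
opening: 0.001
gripper_force: 0.7
```

Call:
{"name": "arm_command", "arguments": {"offset": [[-2,0,2],[-4,0,4],[-6,0,6],[-8,0,8],[-10,0,11],[-11,0,13],[-12,0,15],[-13,0,17]], "roll": [0,0,0,0,0,0,0,0], "fingers": [-1,-1,-1,-1,-1,-1,-1,-1]}}

```text
clock: 6.55
eef_pos: [507.5, -411.9, 156.3]
eef_rot: [3.141, 0.0, 0.304]
force: [-0.7, 0.5, 1.4]
opening: 0.001
gripper_force: 0.8
```

```bash
python3 st.py e
```

```text
t 6.55 r 60.429504063593484 lat -0.6367069128976329 z 156.25236448965592 F [-0.74  0.52  1.43]
nutmeg_front []
tube [(array([260.9, 117.8]), 0.88)]
short_tube_mouth []
```

View pics/e.png

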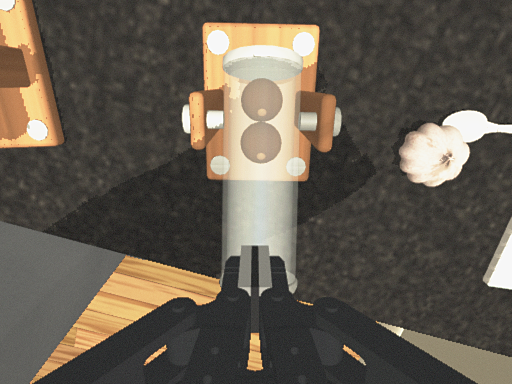

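Call:
{"name": "arm_command", "arguments": {"offset": [[-1,0,1.5],[-2,0,3],[-3,0,4.5],[-4,0,6],[-5,0,7.5],[-6,0,9],[-7,0,10.5],[-7,0,12]], "roll": [0,0,0,0,0,0,0,0], "fingers": [-1,-1,-1,-1,-1,-1,-1,-1]}}

```text
clock: 7.75
eef_pos: [500.7, -414.0, 144.3]
eef_rot: [3.142, 0.0, 0.304]
force: [-1.1, -0.8, 1.9]
opening: 0.003
gripper_force: 0.8
```

Call:
{"name": "arm_command", "arguments": {"offset": [[0,0,0.6],[0,0,1.2],[0,0,1.8],[0,0,2.4],[0,0,3],[0,0,3.6],[0,0,4.2],[0,0,4.8]], "roll": [0,0,0,0,0,0,0,0], "fingers": [-1,-1,-1,-1,-1,-1,-1,-1]}}

```text
clock: 8.75
eef_pos: [500.9, -413.9, 139.5]
eef_rot: [-3.142, 0.0, 0.304]
force: [-1.3, -0.5, 2.2]
opening: 0.0
gripper_force: 0.8
```

```bash
python3 st.py f; python3 - <<'E'
from h import *
K,R,t=cam("wrist")
P=np.array([565.5,-395,115.]);h=np.array([-.957,-.29,0])
for e in(0,-5):
  c,s=np.cos(np.radians(e)),np.sin(np.radians(e))
  u=h*c+np.array([0,0,s]);w=-h*s+np.array([0,0,c])
  print(e,[ (n,np.round(proj("wrist",P+u*a+w*b))) for n,a,b in(("tail",-33,21),("nutfront_start",0,-6),("nut_mouth",79,-6),("rim",95,22))])
E
```

```text
t 8.75 r 67.33644511114996 lat -0.6200779045985516 z 139.48354368053512 F [-1.33 -0.46  2.24]
nutmeg_front []
tube [(array([262.2, 112.7]), 0.59)]
short_tube_mouth []
0 [('tail', array([259.,  43.])), ('nutfront_start', array([257., 119.])), ('nut_mouth', array([255., 253.])), ('rim', array([255., 305.]))]
-5 [('tail', array([259.,  48.])), ('nutfront_start', array([257., 118.])), ('nut_mouth', array([255., 246.])), ('rim', array([255., 298.]))]
```

View pics/f.png

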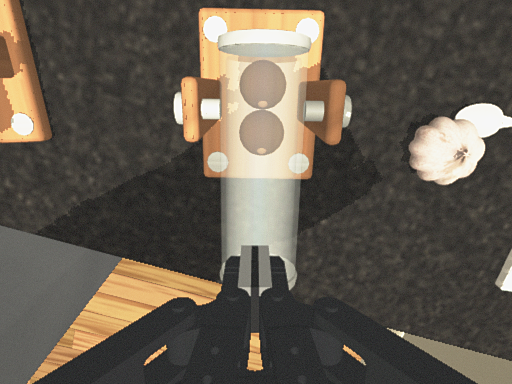

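Call:
{"name": "arm_command", "arguments": {"offset": [[0,0,0.6],[0,0,1.2],[0,0,1.8],[0,0,2.4],[0,0,3],[0,0,3.6],[0,0,4.2],[0,0,4.8]], "roll": [0,0,0,0,0,0,0,0], "fingers": [-1,-1,-1,-1,-1,-1,-1,-1]}}

```text
clock: 9.95
eef_pos: [500.8, -414.0, 134.7]
eef_rot: [-3.142, 0.0, 0.304]
force: [-1.6, -1.2, 1.1]
opening: 0.001
gripper_force: 1.1
```

```bash
cat >> st.py <<'E'
im=get_image("wrist").astype(int)
print("R-B along axis, rows 40..250 step 10:",[int(im[r-2:r+3,258:268,0].mean()) for r in range(40,250,10)])
print([(int(m["bbox"][0]),int(m["bbox"][1]),round(m["conf"],2)) for m in look_for("nutmeg_front","wrist")])
E
python3 st.py g
```

```text
t 9.95 r 67.37325565996183 lat -0.6144820962594979 z 134.68939410457332 F [-1.63 -1.19  1.12]
nutmeg_front [(array([262.5, 106.7]), 0.49)]
tube [(array([263.7, 107.4]), 0.91)]
short_tube_mouth []
R-B along axis, rows 40..250 step 10: [246, 194, 175, 181, 185, 184, 181, 173, 180, 186, 185, 199, 243, 243, 220, 203, 202, 201, 202, 205, 202]
[]
```

Call:
{"name": "arm_command", "arguments": {"offset": [[0,0,0.5],[0,0,1],[0,0,1.5],[0,0,2],[0,0,2],[0,0,2]], "roll": [0,0,0,0,0,0], "fingers": [-1,-1,-1,-1,-1,-1]}}

```text
clock: 11.0
eef_pos: [500.9, -413.9, 132.7]
eef_rot: [-3.142, -0.0, 0.304]
force: [-1.3, 0.4, 0.6]
opening: 0.001
gripper_force: 0.5
```

```bash
python3 st.py i
```

```text
t 11.0 r 67.29929437694422 lat -0.6153150591488251 z 132.68165833610365 F [-1.26  0.36  0.62]
nutmeg_front [(array([265.6, 109.3]), 0.32)]
tube [(array([263.9, 106.3]), 0.74)]
short_tube_mouth []
R-B along axis, rows 40..250 step 10: [247, 201, 241, 242, 242, 205, 178, 184, 183, 176, 167, 179, 184, 183, 171, 202, 201, 199, 200, 203, 200]
[]
```

View pics/i.png

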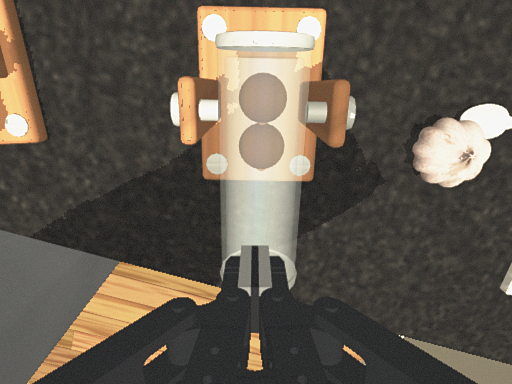

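The nutmegs have started rolling, now at rows ~97 and ~147 and still moving. I'll hold here and let them roll.

Call:
{"name": "arm_command", "arguments": {"offset": [[0,0,0],[0,0,0],[0,0,0],[0,0,0],[0,0,0],[0,0,0]], "roll": [0,0,0,0,0,0], "fingers": [-1,-1,-1,-1,-1,-1]}}

```text
clock: 12.05
eef_pos: [500.9, -413.9, 132.7]
eef_rot: [-3.142, -0.0, 0.304]
force: [-0.2, 0.1, 0.7]
opening: -0.001
gripper_force: 0.2
```

```bash
python3 st.py j
```

```text
t 12.05 r 67.33849374481476 lat -0.6206238070778001 z 132.73841170738032 F [-0.24  0.05  0.66]
nutmeg_front []
tube [(array([262.7, 108.6]), 0.91)]
short_tube_mouth []
R-B along axis, rows 40..250 step 10: [247, 196, 239, 240, 240, 240, 240, 240, 241, 241, 241, 241, 241, 240, 218, 175, 170, 178, 183, 165, 170]
[]
```

View pics/j.png

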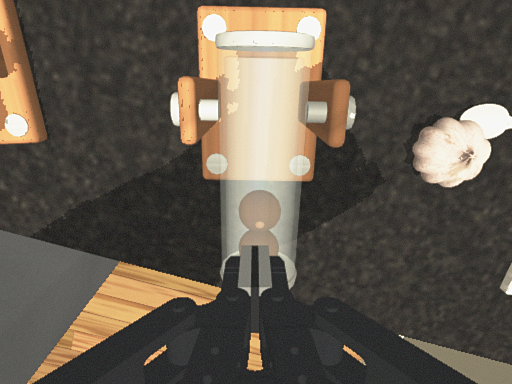

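The front nutmeg is now at row ~248, where I predicted it would rest on the lip, with the back one behind it at ~210. I'll lift off slowly, straight up, then check.

Call:
{"name": "arm_command", "arguments": {"offset": [[0,0,-1],[0,0,-4],[0,0,-10],[0,0,-25],[0,0,-50],[0,0,-80],[0,0,-110],[0,0,-140]], "roll": [0,0,0,0,0,0,0,0], "fingers": [-1,-1,-1,-1,-1,-1,-1,-1]}}

```text
clock: 13.35
eef_pos: [500.8, -413.9, 275.0]
eef_rot: [3.141, -0.001, 0.304]
force: [0.0, -0.5, 0.2]
opening: -0.002
gripper_force: 0.0
```

Call:
{"name": "arm_command", "arguments": {"offset": [[40,-20,0],[80,-60,0],[80,-100,0],[80,-100,0],[80,-100,0]], "roll": [0,0,0,0,0], "fingers": [-1,-1,-1,-1,-1]}}

```text
clock: 13.98
eef_pos: [547.5, -295.0, 273.7]
eef_rot: [3.141, -0.001, 0.304]
force: [0.3, -0.5, -0.1]
opening: -0.001
gripper_force: 0.0
```

```bash
python3 - <<'E'
from h import *
np.set_printoptions(precision=1,suppress=True)
s=get_state();print(s["clock"],s["eef_pos"],s["force"])
im=[get_image(n) for n in("scene","top","wrist")]
print([(np.round(m["pixel"]),round(m["conf"],2)) for n in("scene","top") for m in mark_of("nutmeg_front",n)+mark_of("short_tube_mouth",n)[:1]])
P=np.array([565.5,-395,115.]);h=np.array([-.957,-.29,0])
for e in(-2,-4):
  c,q=np.cos(np.radians(e)),np.sin(np.radians(e));u=h*c+np.array([0,0,q]);w=-h*q+np.array([0,0,c])
  print(e,[(n,proj(n,P+u*79-w*6.5)) for n in("scene","top","wrist")])
cr=[cv2.resize(i,(400,400),interpolation=2) for i in(im[0][190:300,280:390],im[1][150:260,260:370])]
cv2.imwrite("pics/k.png",np.hstack(cr)[:,:,::-1]);cv2.imwrite("pics/l.png",im[2][:,:,::-1])
E
```

```text
13.975 [ 547.5 -295.   273.7] [ 0.3 -0.5 -0.1]
[(array([329., 268.]), 0.61), (array([220., 203.]), 0.96)]
-2 [('scene', array([326.1, 271.7])), ('top', array([315. , 228.4])), ('wrist', array([346.8, 255.8]))]
-4 [('scene', array([326. , 272.3])), ('top', array([314.7, 228.3])), ('wrist', array([346.2, 254.3]))]
```

View pics/k.png

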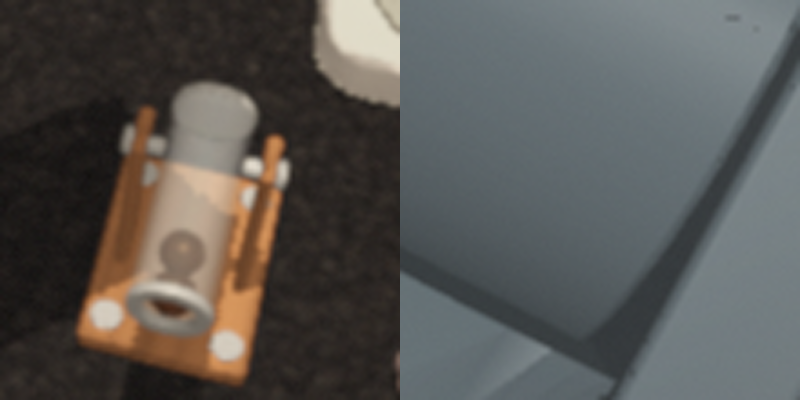

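View pics/l.png

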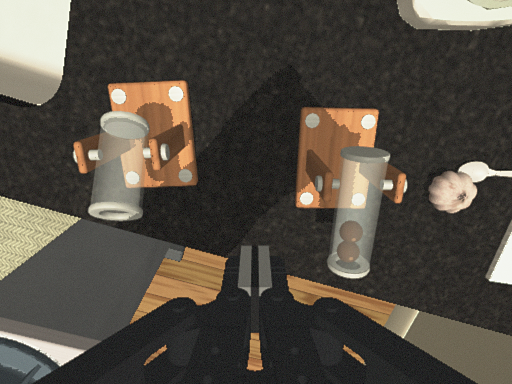

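Scene crop and wrist view: the tube tilts slightly mouth-down on its own, with the nutmegs at wrist pixels ~(351,231) and ~(348,251), right behind the rim at ~(349,265). The short tube looks unchanged. The arm blocks the top view. I'll check that the nutmegs are at rest and touching the lip.

```bash
python3 - <<'E'
from h import *
np.set_printoptions(precision=1,suppress=True)
a=get_image("wrist")
for i in range(8): b=get_image("wrist")
d=np.abs(a.astype(int)-b)[140:285,320:395].max(2);print("moved px",(d>25).sum())
P=np.array([565.5,-395,115.]);h=np.array([-.957,-.29,0])
e=-3.5;c,q=np.cos(np.radians(e)),np.sin(np.radians(e));u=h*c+np.array([0,0,q]);w=-h*q+np.array([0,0,c])
o=np.cross(u,w)
for n,x,z in(("front",79,-6.5),("back",56,-6.5),("rimface top",95,22.5),("rimface bot",95,-22.5),("riminner top",89,22.5),("tail top",-33,21.5)): print(n,proj("wrist",P+u*x+w*z))
print("pivot ends",proj("wrist",P+o*40),proj("wrist",P-o*40))
z=cv2.resize(b[140:290,310:410],None,fx=4,fy=4,interpolation=2);cv2.imwrite("pics/m.png",z[:,:,::-1])
E
```

```text
moved px 160
front [346.7 254.8]
back [349.3 236.4]
rimface top [352.3 283.8]
rimface bot [341.4 259. ]
riminner top [353. 279.]
tail top [370.5 163.5]
pivot ends [317.3 189.2] [399. 190.]
```

View pics/m.png

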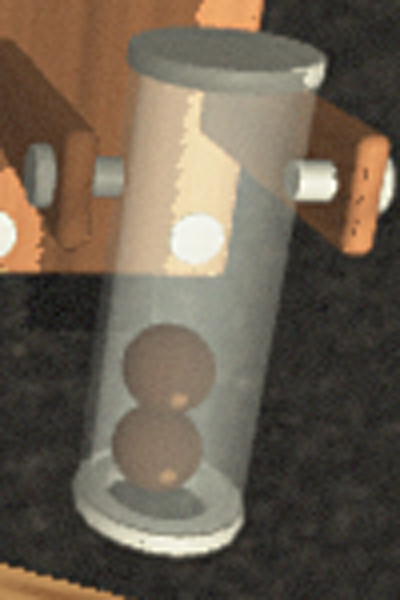

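Zoomed crop: both nutmegs touch each other and the front one sits on the lip. Allowing for the ~5 px offset seen at the pivot, it lies within 2 px of the predicted spot. I'll check once more that it's at rest, then hand in.

```bash
python3 - <<'E'
from h import *
a=get_image("scene")
for i in range(10): b=get_image("scene")
d=np.abs(a.astype(int)-b).max(2)
m=int((d[200:295,300:370]>25).sum()); bg=int((d[200:295,400:470]>25).sum()); print("moved",m,bg, get_state()["clock"],d[200:295,300:370].mean(),d[200:295,400:470].mean())
if m<=bg+15: print(job_done())
E
```

```text
moved 0 0 15.325 1.2809022556390977 1.2490225563909774
the job is handed in; nothing more can be done
None
```

The job is handed in: the long tube stands by itself a few degrees mouth-down, with the front nutmeg at rest against the rim, nothing fallen out, and the short tube not touched.

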